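Unlock the slide cassette and lift it out of its dock by its two catches

ROBOT

A 7-joint arm with a two-finger parallel gripper is mounted at the origin on the work surface; the furniture and walls round the work are solid. World frame = base frame: x ahead of the robot, y to its left, z up, the work surface at z = 0. Lengths are in m, angles in rad, forces in N, time in s.
With the tool pointing down it reaches from about 0.425 to 0.925 m from the base axis. Payload 6.8 kg.
Tool frame: the origin (TCP) lies on the centre line of the jaws, within the pads' length; the fingertips stand 8 mm ahead of it and the grasp point (between the pads) lies 11 mm behind it (bot.tips_ahead is the distance from the TCP to the fingertips, in m); z points along the fingers, y is the line along which they close (so a half turn about z gives the same grasp; the last joint's range is limited). The gripper opens to 85 mm and grips with 20 to 120 N. Pads are 22 mm wide; open, the fingers measure 114 mm over their backs; the gripper's body (76 mm by 85 mm) begins 54 mm behind the grasp point. The pads swing forward as they close: fully open they stand 13 mm farther back than shut.
Start: joints at [1.113, 0.477, 0.022, 1.555, -0.011, 1.109, -0.083], TCP at [0.231, -0.634, 0.239] pointing down, gripper open.
Joint ranges: [-2.96, 2.96], [-0.34, 2.1], [-1.41, 1.46], [0.24, 2.44], [-1.37, 4.51], [0.17, 1.92], [-2.96, 2.96]. Speed limits (rad/s): [2.39, 2.39, 3.14, 3.14, 3.14, 3.14, 3.14].

INTERFACE

Orientations are given as a unit quaternion [w, x, y, z].
In Python, from station import bot gives the robot as it stands.
- The arm moves only by the tool send_rows, never from a script. Its argument "deltas" is text: rows parted by semicolons, each of 4 numbers parted by spaces: the shift along the tool's x, y, z in m, then the turn about the tool's z in degrees. In form: x y z spin; .... A call has 1 to 5 rows; each row is the pose to reach, as a shift and turn from the pose commanded when the call began, along the tool's axes at that moment; what a row does not reach only later rows make up. A row lasts 1/10 s, in which the tool goes at most 50 mm and 8.59 degrees, less where a joint would pass 70% of its speed; a pose out of reach is approached as far as the arm can. A call with a gripper value outside its range is refused whole. "claw" is the opening, from 0 (shut) to 1 (fully open), set as the call begins (left out, the last holds). The fingers move at their own pace and stop on an object; "force" is the grip in N (left out, the last holds). Time passes only in rows, so rows that repeat a pose let the fingers close. It gives the time, the measured TCP pose, the force, the opening and the grip force at its end, in the units of the state.
- bot.get_obs(): the state, without advancing time (a new reading comes with each control period).
- bot.read_camera(name): name is "scene" or "side" or "wrist"; returns a dict with "img" (420x560x3 uint8, red, green, blue), "depth" (420x560 float32, m along the optical axis (not along the pixel's ray), 0 where there is no reading), "fx", "fy", "cx", "cy" (pixels), "camera_from_world" (4x4, takes a point from world to camera coordinates). Camera axes: x right, y up, looking along -z (the intrinsics and any distortion apply to the point x, -y, -z); pixel columns grow to the right and rows downward; lengths in m; the calibration is good to about 2 mm. A picture is of the moment at which its call begins.
- bot.hand_in(): hands the job in; it is judged then, once.
Trained networks look in a picture, given as the dict that the camera call returned (one of the last four; its "shot" number tells which), for a name from the list of things; names that differ only in an ending like _2 or _b are one class to them, and where a whole thing is asked for, a point or a joint stands for the part that bears it (a point fixed in the world has none). Each returns a list of dicts, best first, with "confidence" (0 to 1); they miss things now and then, are a little off and sometimes report something else, mostly with a low value. They report only what shows in the picture. A call takes as long as a camera call.
- bot.masks_of(picture, query): "mask" (420x560 bool, what is visible of it).
- bot.landmark_of(picture, query): "xyz" ([x, y, z] in m, in world coordinates, good to about 4 mm: a listed point, or the origin of a listed thing).
The state is a dict: "t": time; "q": joint angles; "joint_vel": joint speeds; "joint_torque": joint torques, N m; "eef_pos": TCP position; "tool_rot": TCP orientation; "contact_force": force on the tool from outside, world axes, zero at the start; "torque": the same for the moment, N m; "gripper_width": opening from 0.0 (shut) to 1.0 (fully open); "grasp_force": force on a finger pad.
Only numpy, scipy, OpenCV 4.12 (cv2) and the standard library are available. Lean on these libraries where they do the work, as an engineer would, in place of code of your own. Each camera call takes 0.05 s, during which the arm holds its last target. There are 200 camera calls.

TASK

Take the white slide cassette out of the grey dock: turn the black lock knob counterclockwise until it clicks over and its red tongue has swung clear of the cassette, then pinch the two blue side catches fully in between the fingers and lift the cassette straight up out of the dock. Finish while still holding it by the pinched catches, upright and still, with its underside at least 5 cm clear above the dock's base plate; do not put it down or let go, and leave the bottles round it where they stand.

Things in the scene. Friction and masses are not known exactly. Their poses are not given: they have to be found in the camera images.
- dock: Fixed grey base plate, 210 (x) x 96 (y) x 20 mm, on an aluminium breadboard whose top is 50 mm above the bench; yaw within 0.45 rad. Origin: centre of its underside; x runs from the knob (x -50 mm) to the cassette (x +45 mm), y to the left. Above the bench: white guides round the cassette to 86 mm; outside each catch a steel keeper, 28.5 to 40.5 mm off the centre line, 40 long, to 90 mm.
- cassette: Loose white slide cassette, 64 (x) x 36 (y) x 64 mm, 0.18 kg, seated on the base plate (underside 70 mm above the bench), 1 mm play, axes as the dock's. Origin: centre of its underside. Mid +y and -y side: a blue upright spring catch 22 mm wide, 62 mm high, outer faces 54 mm apart at rest, 42 pinched; clear of the keepers above 20 mm. Hooks under the keepers hold it till both are in by 4 mm.
- tabs (a point): Point on the cassette's upright centre line, midway between the two blue catches, 47 mm above the cassette's underside (117 mm above the bench when seated): a good height to pinch them. Axes as the cassette's: the catches lie to +y and -y.
- catch_left (a joint): Inward travel of the +y catch: 0 at rest, 0.006 m fully pinched in against its stop. Spring: 2 N at rest, about 6 N at the stop. At the stop any further grip is carried by the cassette's body; 20 to 30 N of grip is right.
- catch_right (a joint): The same for the -y catch: 0 at rest, 0.006 m fully pinched.
- lock_knob (a joint): Lock knob on a white pillar, upright axis: 0 locked (bar and red tongue along dock +x, tongue over the cassette's end), 1.4 rad unlocked (stop); grows counterclockwise seen from above. A detent resists, most at the start (about 0.13 N m), falling to nothing at 0.7 rad; let go beyond that it snaps on to 1.4, before that it springs back to 0.
- knob_grip (a point): Centre of the knob's black grip bar, on its axis, 158 mm above the bench. Bar: 40 mm long, 12 mm wide, from 140 to 168 mm above the bench; this point's x axis runs along it and turns with it. Below it, 134 to 140 mm above the bench, a 40 mm disc and the red tongue, which reaches 75 mm from the axis along +x.
- red_bottle: Bystander: white bottle with a red cap, 57 mm across, 107 mm high, on the bench to the left of the breadboard. Origin under its centre. Leave alone.
- small_bottle: Bystander: white bottle with a red cap, 52 mm across, 120 mm high, on the bench between the breadboard and the robot, at the left. Origin under its centre. Leave alone.

How it is judged:
By the outcome, as a careful person would: the job done as asked, in the order asked, and still so for the second after the job is handed in, while the arm keeps its last pose, push and grip.
It also fails if it takes over 58 s, if anything falls off the work surface, if the arm or the gripper's body presses on something with over 40 N, if the wrist force passes 120 N, or if a joint passes its speed limit or range.

## Working session

There is one attempt and no reset: what is moved stays moved. The work goes in short steps, Python scripts to look and compute and a tool call to move; the robot and the scene stay as the last step left them, time stands still between calls to the robot, and variables do not carry over. Pictures are saved under pics/ and viewed, at most 10 in all, crops included, and the job is handed in when it is done.

Besides the shell and the picture viewer there is one more tool, called as a command line: name --argument value ..., lists and objects as JSON in quotes. send_rows: Moves the arm, as the interface text tells. Its arguments: {"type":"object","properties":{"deltas":{"type":"string"},"claw":{"type":"number"},"force":{"type":"number"}},"required":["deltas"]}

```bash
mkdir -p pics; cat > h.py <<'E'
from station import bot
import numpy as np, cv2
from scipy.spatial.transform import Rotation as R
def save(p,n): cv2.imwrite('pics/'+n,cv2.cvtColor(p['img'],cv2.COLOR_RGB2BGR))
def cloud(p,m=None):
    d=p['depth']; v,u=np.nonzero((d>0)&(m if m is not None else True)); z=d[v,u]
    c=np.c_[(u-p['cx'])/p['fx']*z,-(v-p['cy'])/p['fy']*z,-z,np.ones(len(z))]
    return (np.linalg.inv(p['camera_from_world'])@c.T).T[:,:3]
def tool():
    o=bot.get_obs(); q=o['tool_rot']; return np.array(o['eef_pos']),R.from_quat([q[1],q[2],q[3],q[0]]),o
E
python3 - <<'E'
from h import *
p0,r,o=tool(); print(o['t'],p0,r.as_matrix().round(3).tolist(),bot.tips_ahead)
for c in ['scene','side']:
    p=bot.read_camera(c); save(p,c+'0.png')
    for n in ['dock','cassette','tabs','knob_grip','red_bottle','small_bottle']:
        l=bot.landmark_of(p,n); print(c,n,[(np.round(x['xyz'],4).tolist(),round(x['confidence'],2)) for x in l[:2]])
    for n in ['dock','cassette','lock_knob']:
        l=bot.masks_of(p,n)
        if l:
            P=cloud(p,l[0]['mask']); top=P[P[:,2]>np.percentile(P[:,2],98)-.012]
            rc=cv2.minAreaRect((P[:,:2]*1000).astype(np.float32)); rt=cv2.minAreaRect((top[:,:2]*1000).astype(np.float32))
            print(c,n,len(P),np.percentile(P[:,2],[2,98]).round(3),'all',np.round(rc[0]),np.round(rc[1]),round(rc[2]),'top',np.round(rt[0],1),np.round(rt[1],1),round(rt[2],1))
E
```

```text
0.0 [ 0.23111817 -0.63357394  0.23832654] [[0.939, 0.343, -0.001], [0.343, -0.939, 0.002], [-0.0, -0.002, -1.0]] 0.008
scene dock [([0.5098, 0.2896, 0.0479], 0.74)]
scene cassette [([0.5545, 0.3114, 0.0721], 0.96)]
scene tabs [([0.5526, 0.3091, 0.1183], 0.81), ([0.4706, 0.2689, 0.1545], 0.47)]
scene knob_grip [([0.47, 0.2655, 0.1544], 0.66)]
scene red_bottle [([0.5696, 0.4392, 0.0015], 0.9)]
scene small_bottle [([0.2542, 0.3328, 0.0004], 0.84)]
scene dock 4660 [0.051 0.166] all [424. 270.] [407. 137.] 15 top [470.7 267.8] [42.2 12.5] 24.0
scene cassette 1593 [0.082 0.135] all [518. 307.] [149.  57.] 1 top [556.2 306.8] [65.8 53.6] 24.3
scene lock_knob 650 [0.135 0.168] all [392. 275.] [296.  53.] 0 top [471.6 268.2] [40.2 12. ] 25.0
side dock [([0.5165, 0.2871, 0.0534], 0.92)]
side cassette [([0.5566, 0.3082, 0.0687], 0.72)]
side tabs [([0.5536, 0.3033, 0.1177], 0.94)]
side knob_grip [([0.4666, 0.2663, 0.158], 0.82), ([0.5154, 0.2894, 0.0518], 0.58)]
side red_bottle []
side small_bottle [([0.2609, 0.3293, 0.0011], 0.63)]
side dock 3615 [0.05  0.164] all [489. 389.] [220. 343.] 12 top [466.4 267.8] [40.  16.4] 25.4
side cassette 951 [0.083 0.135] all [607. 434.] [347.  65.] 68 top [552.6 307. ] [65.5 56.9] 29.9
side lock_knob 529 [0.133 0.168] all [531. 405.] [340.  76.] 73 top [466.8 267.1] [39.9 14.9] 24.9
```

View pics/scene0.png

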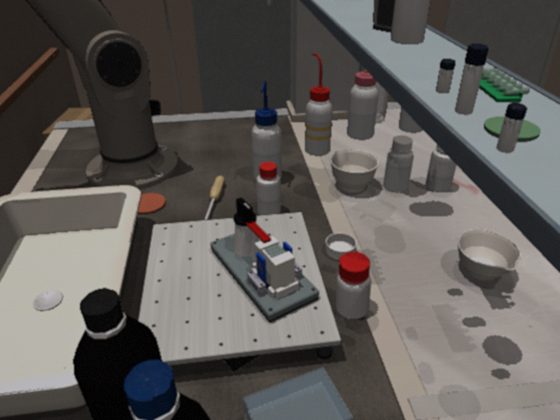

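View pics/side0.png

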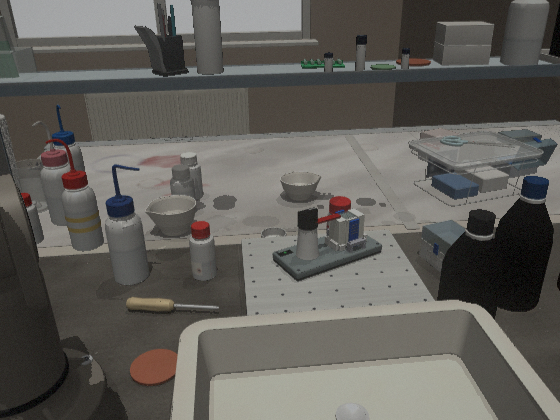

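The scene view shows the dock at about (265,270), with the knob at (245,213) and the cassette at (275,265). The red bottle is at (353,285), the small bottle at (268,190), and tall black bottles stand at (110,350). The side view agrees, with the knob at (307,232) and the cassette at (347,230). Dock yaw is about 24.6°. The knob at (0.469,0.267) and cassette at (0.555,0.307) are 94 mm apart, which fits the 95 mm expected. Next I'll check for obstacles along the transit.

```bash
python3 - <<'E'
from h import *
P=np.vstack([cloud(bot.read_camera(c)) for c in ['scene','side']])
P=P[(P[:,2]>.13)&(P[:,2]<.8)&(abs(P[:,0]-.5)<.5)&(abs(P[:,1])<.75)]
k=np.floor(P[:,:2]*10).astype(int)
for i in range(0,10):
    print(i/10,[(j/10,int(n),round(float(z[0]),2),round(float(z[1]),2)) for j in range(-8,8) for s in [(k==[i,j]).all(1)] if (n:=s.sum())>15 for z in [np.percentile(P[s,2],[2,98])]])
E
```

```text
0.0 [(-0.2, 159, 0.36, 0.42), (-0.1, 10856, 0.13, 0.41), (0.0, 4747, 0.14, 0.39), (0.3, 364, 0.13, 0.21), (0.4, 1070, 0.13, 0.39), (0.5, 732, 0.13, 0.38), (0.6, 271, 0.37, 0.38)]
0.1 [(0.3, 1511, 0.13, 0.25), (0.4, 876, 0.36, 0.39), (0.5, 1577, 0.37, 0.5), (0.6, 196, 0.13, 0.5)]
0.2 [(0.4, 928, 0.36, 0.39), (0.5, 3214, 0.37, 0.52), (0.6, 529, 0.13, 0.51)]
0.3 [(0.4, 1005, 0.36, 0.39), (0.5, 3038, 0.37, 0.51), (0.6, 920, 0.37, 0.44)]
0.4 [(0.2, 965, 0.13, 0.17), (0.4, 1135, 0.36, 0.39), (0.5, 1270, 0.37, 0.37), (0.6, 555, 0.37, 0.38)]
0.5 [(0.2, 492, 0.13, 0.14), (0.3, 603, 0.13, 0.14), (0.4, 1368, 0.36, 0.39), (0.5, 2333, 0.37, 0.42), (0.6, 1272, 0.37, 0.39)]
0.6 [(0.0, 665, 0.13, 0.18), (0.1, 150, 0.13, 0.18), (0.4, 1766, 0.36, 0.39), (0.5, 4105, 0.37, 0.45), (0.6, 1141, 0.37, 0.39)]
0.7 [(0.0, 4774, 0.13, 0.22), (0.1, 3080, 0.13, 0.22), (0.4, 2561, 0.36, 0.39), (0.5, 4488, 0.37, 0.42), (0.6, 147, 0.37, 0.38)]
0.8 [(0.1, 6400, 0.13, 0.25), (0.2, 84, 0.16, 0.18), (0.4, 3189, 0.36, 0.39), (0.5, 2165, 0.37, 0.46), (0.6, 362, 0.13, 0.46)]
0.9 [(0.4, 550, 0.36, 0.39), (0.5, 2305, 0.37, 0.51), (0.6, 68, 0.21, 0.46), (0.7, 138, 0.13, 0.14)]
```

send_rows --deltas "0.04 -0.03 0 0; 0.08 -0.06 0 0; 0.11 -0.09 0 0; 0.14 -0.12 0 0; 0.16 -0.15 0 0" --claw 1 --force 30

```text
t: 1.6
eef_pos: [0.3321, -0.4361, 0.2395]
tool_rot: [0.0, 0.985, 0.175, 0.001]
contact_force: [1.3, -0.1, 0.4]
gripper_width: 1.0
grasp_force: 0.0
```

send_rows --deltas "0.03 -0.036 0 0; 0.06 -0.072 0 0; 0.09 -0.108 0 0; 0.12 -0.144 0 0; 0.145 -0.18 0 0"

```text
t: 2.1
eef_pos: [0.4056, -0.2176, 0.2397]
tool_rot: [0.0, 0.985, 0.174, 0.001]
contact_force: [0.5, 0.0, -0.1]
gripper_width: 1.003
grasp_force: 0.0
```

send_rows --deltas "0.03 -0.036 0 0; 0.06 -0.072 0 0; 0.09 -0.108 0 0; 0.12 -0.144 0 0; 0.145 -0.18 0 0"

```text
t: 2.6
eef_pos: [0.4801, 0.0012, 0.2398]
tool_rot: [0.0, 0.985, 0.174, 0.001]
contact_force: [0.9, -1.4, 0.4]
gripper_width: 1.005
grasp_force: 0.0
```

```bash
python3 - <<'E'
from h import *
p,r,o=tool(); print(p,r.as_euler('zyx',degrees=True),np.round(o['q'],2))
E
```

```text
[0.48013231 0.001248   0.23976598] [-2.00511262e+01  8.05280282e-02 -1.79994093e+02] [ 0.23  0.18 -0.4   1.99  0.09  0.99 -1.44]
```

send_rows --deltas "0.015 -0.047 0 0; 0.03 -0.094 0 -1; 0.045 -0.141 0 -2; 0.06 -0.188 0 -3; 0.075 -0.235 0 -4.6"

```text
t: 3.1
eef_pos: [0.4691, 0.2475, 0.2397]
tool_rot: [0.0, 0.977, 0.214, 0.0]
contact_force: [1.6, 0.4, -0.1]
gripper_width: 0.998
grasp_force: 0.0
```

```bash
cat > look.py <<'E'
from h import *
import sys
p0,r,o=tool(); x=r.as_matrix()[:,0]; print(p0.round(4),'yaw',np.degrees(np.arctan2(x[1],x[0])).round(2),np.round(o['q'],2))
p=bot.read_camera('wrist'); save(p,sys.argv[1])
for n in ['knob_grip','tabs']:
    print(n,[(np.round(x['xyz'],4).tolist(),round(x['confidence'],2)) for x in bot.landmark_of(p,n)[:2]])
for n in ['lock_knob','cassette']:
    l=bot.masks_of(p,n)
    if l:
        P=cloud(p,l[0]['mask']); P=P[P[:,2]<.2]; top=P[P[:,2]>np.percentile(P[:,2],98)-.012]
        print(n,np.percentile(P[:,2],[2,98]).round(3),cv2.minAreaRect((top[:,:2]*1000).astype(np.float32)))
E
python3 look.py w1.png
```

```text
[0.4691 0.2475 0.2397] yaw 24.66 [-0.14  0.29 -0.55  1.87  0.18  1.03 -1.91]
knob_grip [([0.4679, 0.2672, 0.1584], 0.72)]
tabs [([0.5565, 0.3034, 0.1132], 0.72)]
lock_knob [0.138 0.169] ((469.8707275390625, 267.34521484375), (39.821903228759766, 12.102526664733887), 24.472026824951172)
cassette [0.078 0.135] ((556.242431640625, 306.27410888671875), (63.937355041503906, 54.108585357666016), 22.682405471801758)
```

View pics/w1.png

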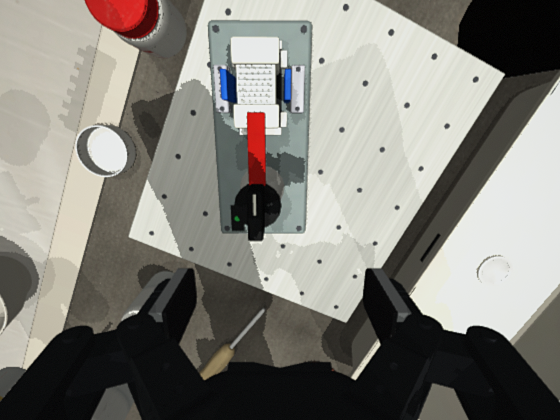

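The wrist view shows the knob bar at (257,215), tongue at (257,150), cassette at (255,80) and blue catches at (227,83) and (289,83). Everything agrees with the earlier measurements, so I'll go down onto the knob.

send_rows --deltas "0.0086 -0.0178 0 0; 0.0086 -0.0178 0.03 0; 0.0086 -0.0178 0.06 0; 0.0086 -0.0178 0.085 0; 0.0086 -0.0178 0.085 0" --claw 0.5

```text
t: 3.85
eef_pos: [0.4684, 0.2616, 0.1512]
tool_rot: [0.002, 0.977, 0.212, -0.003]
contact_force: [-1.5, 0.7, 0.1]
gripper_width: 0.499
grasp_force: 0.0
```

send_rows --deltas "0 0 0 0; 0 0 0 0; 0 0 0 0; 0 0 0 0; 0 0 0 0" --claw 0

```text
t: 4.35
eef_pos: [0.4694, 0.2679, 0.156]
tool_rot: [-0.002, 0.977, 0.214, 0.001]
contact_force: [-2.6, 5.3, -2.2]
gripper_width: 0.132
grasp_force: 34.0
```

send_rows --deltas "0 0 0 0; 0 0 0 0; 0 0 0 0"

```text
t: 4.65
eef_pos: [0.4695, 0.2678, 0.156]
tool_rot: [-0.002, 0.977, 0.214, 0.001]
contact_force: [-2.7, 5.2, -3.4]
gripper_width: 0.13
grasp_force: 34.0
```

send_rows --deltas "0 0 0 -6; 0 0 0 -12; 0 0 0 -18; 0 0 0 -24; 0 0 0 -30"

```text
t: 5.15
eef_pos: [0.4694, 0.268, 0.156]
tool_rot: [-0.001, 0.887, 0.461, 0.002]
contact_force: [-2.6, 6.2, -3.1]
gripper_width: 0.127
grasp_force: 33.9
```

send_rows --deltas "0 0 0 -6; 0 0 0 -12; 0 0 0 -18; 0 0 0 -24; 0 0 0 -30"

```text
t: 5.65
eef_pos: [0.4693, 0.2681, 0.156]
tool_rot: [-0.001, 0.737, 0.676, 0.002]
contact_force: [-2.8, 7.4, -3.2]
gripper_width: 0.13
grasp_force: 34.0
```

send_rows --deltas "0 0 0 -6; 0 0 0 -12; 0 0 0 -17; 0 0 0 -19; 0 0 0 -19"

```text
t: 6.15
eef_pos: [0.4692, 0.2681, 0.156]
tool_rot: [-0.001, 0.617, 0.787, 0.002]
contact_force: [-3.6, 7.5, -2.9]
gripper_width: 0.13
grasp_force: 34.1
```

```bash
python3 look.py w2.png
```

```text
[0.4692 0.2681 0.156 ] yaw 103.82 [ 0.03  0.49 -0.84  1.92  0.44  0.93 -0.79]
knob_grip [([0.4689, 0.2686, 0.1548], 0.59)]
tabs [([0.555, 0.3078, 0.1173], 0.61)]
lock_knob [0.138 0.168] ((469.6106262207031, 267.7843017578125), (11.984935760498047, 40.91617202758789), 14.05056381225586)
cassette [0.081 0.135] ((555.9581909179688, 306.71563720703125), (64.85540008544922, 55.0653076171875), 25.443294525146484)
```

View pics/w2.png

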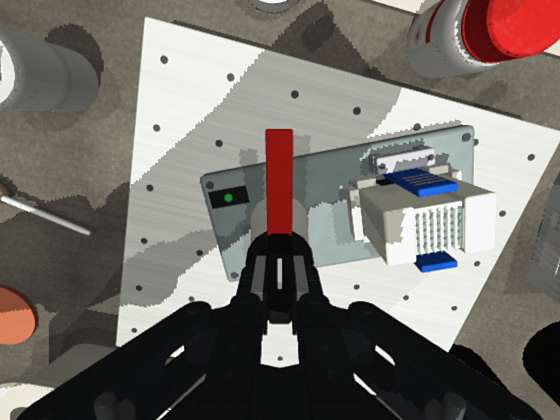

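The tongue now points dock-left at (279,180), clear of the cassette at (430,220), and the bar is at 103.8°. I'll release, rise, turn back and move over the cassette.

send_rows --deltas "0 0 0 0; 0 0 0 0; 0 0 0 0; 0 0 -0.03 0; 0 0 -0.06 0" --claw 0.6

```text
t: 6.9
eef_pos: [0.4695, 0.2647, 0.2147]
tool_rot: [-0.0, 0.618, 0.786, -0.001]
contact_force: [0.8, 0.2, 0.3]
gripper_width: 0.603
grasp_force: 0.0
```

send_rows --deltas "0 0 -0.02 8; 0 0 -0.03 16; 0 0 -0.03 24; 0 0 -0.03 32; 0 0 -0.03 40"

```text
t: 7.4
eef_pos: [0.47, 0.265, 0.2448]
tool_rot: [0.0, 0.851, 0.524, 0.0]
contact_force: [0.2, 0.5, -0.1]
gripper_width: 0.596
grasp_force: 0.0
```

send_rows --deltas "0 0 0 8; 0 0 0 16; 0 0 0 24; 0 0 0 32; 0 0 0 39.3" --claw 1

```text
t: 7.9
eef_pos: [0.4699, 0.2651, 0.2447]
tool_rot: [0.0, 0.978, 0.208, 0.0]
contact_force: [0.2, 0.8, -0.3]
gripper_width: 0.998
grasp_force: 0.0
```

```bash
python3 look.py w3.png
```

```text
[0.4699 0.2651 0.2447] yaw 23.98 [-0.12  0.31 -0.62  1.84  0.21  1.05 -1.97]
knob_grip [([0.4674, 0.2669, 0.1586], 0.95)]
tabs [([0.5557, 0.3048, 0.115], 0.88)]
lock_knob [0.136 0.169] ((469.5847473144531, 267.3371276855469), (12.757606506347656, 39.81549835205078), 14.476877212524414)
cassette [0.07  0.135] ((555.786865234375, 306.5057373046875), (63.94343185424805, 53.98210525512695), 23.331579208374023)
```

View pics/w3.png

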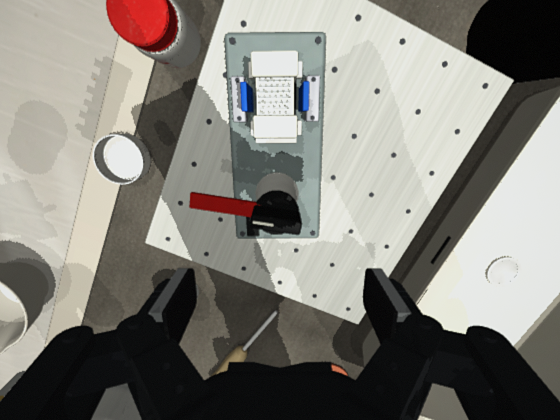

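The knob has stayed unlocked: the tongue is at (220,203), well clear, and the cassette is at (275,97). I'll move over the cassette.

send_rows --deltas "0.032 -0.001 0 -0.5; 0.064 -0.002 0 -0.5; 0.0954 -0.0032 0.01 -0.5; 0.0954 -0.0032 0.03 -0.5; 0.0954 -0.0032 0.06 -0.5"

```text
t: 8.65
eef_pos: [0.557, 0.3087, 0.1847]
tool_rot: [-0.001, 0.976, 0.216, 0.001]
contact_force: [0.4, 0.0, 0.4]
gripper_width: 1.0
grasp_force: 0.0
```

send_rows --deltas "0 0 0 0; 0 0 0.02 0; 0 0 0.04 0; 0 0 0.05 0; 0 0 0.05 0"

```text
t: 9.15
eef_pos: [0.5549, 0.3072, 0.1339]
tool_rot: [0.0, 0.977, 0.215, -0.001]
contact_force: [-0.3, -0.5, 0.6]
gripper_width: 1.006
grasp_force: 0.0
```

```bash
python3 look.py w4.png
```

```text
[0.5549 0.3072 0.1339] yaw 24.88 [-0.21  0.58 -0.55  1.72  0.36  0.94 -2.03]
knob_grip []
tabs [([0.5559, 0.304, 0.1147], 0.73)]
cassette [0.087 0.135] ((556.5396118164062, 306.88739013671875), (64.13964080810547, 54.21479797363281), 24.873245239257812)
```

View pics/w4.png

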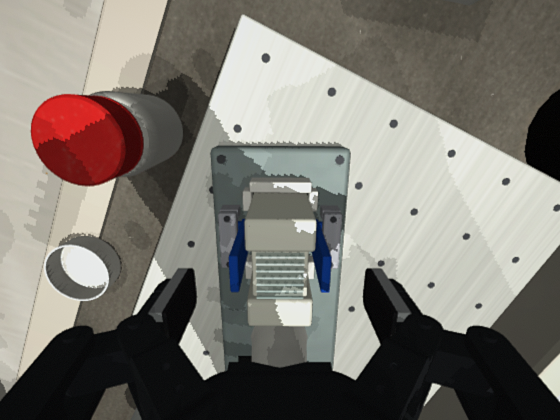

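The fingers straddle the two catches evenly, with fingers at (180,295) and (380,295) and catches at (237,258) and (323,258). I'll go down and pinch.

send_rows --deltas "0.001 0 0.014 0; 0.001 0 0.027 0; 0.001 0 0.027 0; 0.001 0 0.027 0"

```text
t: 9.8
eef_pos: [0.5556, 0.3078, 0.1063]
tool_rot: [0.0, 0.977, 0.215, -0.001]
contact_force: [-0.6, 0.4, 0.7]
gripper_width: 1.004
grasp_force: 0.0
```

send_rows --deltas "0 0 0 0; 0 0 0 0; 0 0 0 0; 0 0 0 0; 0 0 0 0" --claw 0 --force 25

```text
t: 10.3
eef_pos: [0.5568, 0.3083, 0.1088]
tool_rot: [-0.0, 0.977, 0.215, 0.001]
contact_force: [-1.9, -1.1, 6.9]
gripper_width: 0.464
grasp_force: 25.6
```

send_rows --deltas "0 0 0 0; 0 0 0 0; 0 0 0 0; 0 0 0 0; 0 0 0 0"

```text
t: 10.8
eef_pos: [0.5569, 0.3083, 0.1088]
tool_rot: [-0.0, 0.977, 0.215, 0.001]
contact_force: [-1.2, -1.3, 7.9]
gripper_width: 0.465
grasp_force: 25.6
```

send_rows --deltas "0 0 -0.003 0; 0 0 -0.006 0; 0 0 -0.01 0; 0 0 -0.014 0; 0 0 -0.018 0"

```text
t: 11.3
eef_pos: [0.5561, 0.3081, 0.1256]
tool_rot: [0.0, 0.977, 0.215, -0.0]
contact_force: [0.2, 0.5, -2.1]
gripper_width: 0.463
grasp_force: 26.0
```

send_rows --deltas "0 0 -0.006 0; 0 0 -0.012 0; 0 0 -0.018 0; 0 0 -0.024 0; 0 0 -0.03 0"

```text
t: 11.8
eef_pos: [0.5562, 0.3081, 0.1559]
tool_rot: [0.0, 0.977, 0.215, 0.0]
contact_force: [0.0, -0.5, -2.0]
gripper_width: 0.459
grasp_force: 26.0
```

send_rows --deltas "0 0 -0.008 0; 0 0 -0.016 0; 0 0 -0.024 0; 0 0 -0.029 0; 0 0 -0.032 0"

```text
t: 12.3
eef_pos: [0.5563, 0.3082, 0.188]
tool_rot: [-0.0, 0.977, 0.215, 0.0]
contact_force: [0.5, -0.1, -2.5]
gripper_width: 0.462
grasp_force: 26.0
```

send_rows --deltas "0 0 -0.002 0; 0 0 -0.002 0; 0 0 -0.002 0; 0 0 -0.002 0; 0 0 -0.002 0"

```text
t: 12.8
eef_pos: [0.5561, 0.308, 0.189]
tool_rot: [0.0, 0.977, 0.215, -0.0]
contact_force: [-0.5, -0.1, -1.7]
gripper_width: 0.463
grasp_force: 26.0
```

```bash
python3 look.py w5.png; python3 - <<'E'
from h import *
o=[]
for c in ['scene','side']:
    p=bot.read_camera(c); o.append(cv2.resize(p['img'][130:330,180:440],(520,400)) if c=='scene' else cv2.resize(p['img'][120:320,230:430],(280,280)))
    for n in ['cassette','red_bottle','small_bottle','lock_knob']:
        print(c,n,[(np.round(x['xyz'],4).tolist(),round(x['confidence'],2)) for x in bot.landmark_of(p,n)[:1]])
im=np.zeros((400,800,3),np.uint8); im[:,:520]=o[0]; im[:280,520:]=o[1]
save({'img':im},'fin.png')
E
```

```text
[0.5561 0.308  0.189 ] yaw 24.84 [-0.19  0.52 -0.57  1.67  0.32  1.04 -2.  ]
knob_grip []
tabs [([0.5538, 0.3065, 0.1951], 0.89), ([0.5701, 0.4399, -0.0022], 0.39)]
lock_knob [0.136 0.16 ] ((475.2452392578125, 268.6251525878906), (1.954901933670044, 5.8841047286987305), 13.293723106384277)
cassette [0.09  0.199] ((563.3397827148438, 310.601318359375), (47.22585678100586, 43.87416458129883), 24.705827713012695)
scene cassette [([0.555, 0.312, 0.1496], 0.84)]
scene red_bottle [([0.5717, 0.438, 0.0027], 0.65)]
scene small_bottle []Traceback (most recent call last):
  File "<stdin>", line 6, in <module>
ValueError: it knows: cassette, dock, knob_grip, red_bottle, small_bottle, tabs
```

```bash
python3 - <<'E'
from h import *
p=bot.read_camera('side'); save({'img':cv2.resize(p['img'][100:320,150:430],(700,550))},'fin.png')
for n in ['cassette','small_bottle']: print(n,[(np.round(x['xyz'],4).tolist(),round(x['confidence'],2)) for x in bot.landmark_of(p,n)[:1]])
E
```

```text
cassette [([0.5588, 0.3118, 0.149], 0.91)]
small_bottle [([0.2612, 0.3302, 0.0007], 0.87)]
```

View pics/fin.png

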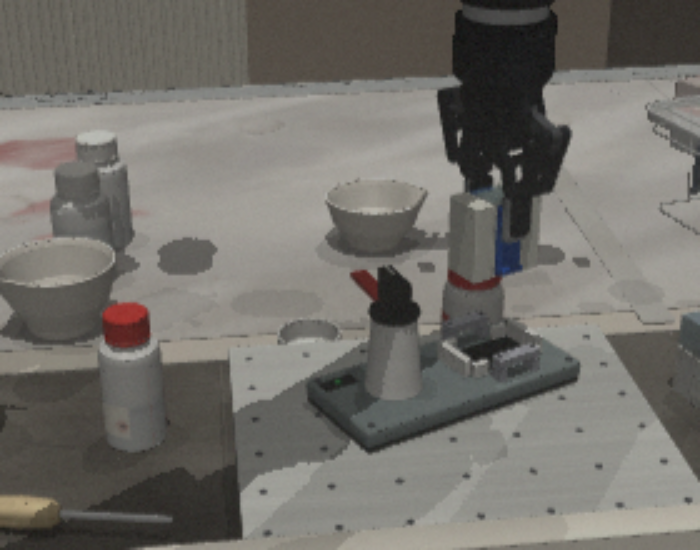

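The cassette hangs upright in the fingers at (495,235). The dock below it at (490,350) is empty, the tongue has swung clear at (365,285), and both bottles are in place.

```bash
python3 -c "
from station import bot; print(bot.hand_in())"
```

```text
the job is handed in; nothing more can be done
None
```

The job is handed in: the knob was turned to its unlocked position, and the cassette is held upright by its pinched catches, with its underside about 8 cm above the base plate and both bottles where they stood.

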